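Shut and lock the release tester's battery hatch with the coin key

ROBOT

A 7-joint arm with a two-finger parallel gripper is mounted at the origin on the work surface. World frame = base frame: x ahead of the robot, y to its left, z up, the work surface at z = 0. Lengths are in m, angles in rad, forces in N, time in s.
With the tool pointing down it reaches from about 0.4 to 0.9 m from the base axis. Payload 5.5 kg.
Tool frame: the origin (TCP) lies midway between the tips of the shut fingers; the grasp point (between the pads) lies 19 mm behind it (manip.grip_depth is the distance from the TCP to the grasp point, in m); z points along the fingers, y is the line along which they close (so a half turn about z gives the same grasp; the last joint's range is limited). The gripper opens to 92 mm and grips with 3 to 60 N. Pads are 19 mm wide; open, the fingers measure 130 mm over their backs; the gripper's body (75 mm by 190 mm) begins 47 mm behind the grasp point.
Start: joints at [1.467, 0.501, -0.427, 1.55, 0.221, 1.138, -0.21], TCP at [0.233, -0.607, 0.227] pointing down, gripper open.
Joint ranges: [-2.88, 2.88], [-0.31, 2.03], [-1.54, 1.56], [0.2, 2.42], [-1.41, 4.55], [0.19, 2.02], [-2.57, 2.57]. Speed limits (rad/s): [2.57, 2.57, 3.14, 3.14, 3.14, 3.14, 3.14].

INTERFACE

Orientations are given as a unit quaternion [x, y, z, w].
In Python, from bench import manip, effector, viewer gives the robot as it stands. Calls block until the motion is done:
- manip.move_pose(position, orientation): joint-space move of the TCP to a pose.
- manip.servo_line(position, ori=None, vel=0.15): straight line of the TCP; ori=None keeps the orientation; vel is the mean speed in m/s.
- manip.movej(angles): joint-space move.
- effector.open_jaws() and effector.close(f_grip=None): open the fingers fully, or close them until they stop; f_grip is the grip in N (None keeps the last).
- manip.sleep(seconds).
- manip.solve_ik(position, orientation): joint angles nearest the present ones, or None.
- viewer.get_image(name): name is "side" or "top"; returns the picture (480x640x3 uint8, red, green, blue); there is no depth.
- viewer.get_calibration(name): a dict with "vfov" (degrees; the focal length in pixels is half the picture's height over the tangent of half this angle, whatever the lens; pixels are square), "cx", "cy" (the principal point, pixels), "dist_coeffs" ([k1, k2, p1, p2, k3] as OpenCV has them; the pictures are not rectified), "eye" and "attitude" of the camera in the world. Camera axes: x right, y down, z forward; pixel columns grow to the right and rows downward; lengths in m; the calibration is good to about 2 mm. A picture is of the moment at which its call begins. get_calibration takes no time and is no camera call.
A pose or a line that the arm cannot do raises manip.PlanningError and nothing moves.
- manip.hand_in(): hands the job in; it is judged then, once.
Readings, each from a call of its own:
- manip.current_clock(): time.
- manip.current_q(): joint angles.
- manip.current_joint_velocities(): joint speeds.
- manip.current_tau(): joint torques, N m.
- manip.current_tool_pos(): TCP position.
- manip.current_tcp_rot(): TCP orientation.
- manip.current_force(): force on the tool from outside, world axes, zero at the start.
- manip.current_wrist_torque(): the same for the moment, N m.
- manip.current_finger_gap(): finger opening in m.
- manip.current_gripper_force(): force on a finger pad.
Only numpy, scipy, OpenCV 4.12 (cv2) and the standard library are available. Lean on these libraries where they do the work, as an engineer would, in place of code of your own. Each camera call takes 0.05 s, during which the arm holds its last target. There are 200 camera calls.

TASK

Swing the open battery lid of the orange release tester shut, then take the red coin key from its stand and, with its blade in the slot, turn the lid's round fastener a quarter turn clockwise until it stops, so that the slot lines up with the two white marks. Turn the fastener with nothing but the key's blade. Then put the key back in its stand, blade down and upright as it was, and leave the other loose things on the bench where they are.

Things in the scene. Friction and masses are not known exactly. Their poses are not given: they have to be found in the camera images.
- lid (a joint): Hinge angle (rad) of the grey lid (156 long x 150 wide x 12 mm) on top of the squat orange tester (240 x 190 x 90 mm, fixed): 0 shut, grows as it opens upward; starts at 0.45 to 0.85. Stiff hinge: the lid stays where it is left; 3 to 10 N downward on its free half closes it onto a hard stop.
- lid_hinge (a point): Point fixed on the tester: middle of the hinge line, level with the shut lid's upper face (102 mm up; hinge axis 12 mm below). x axis level, from the lid's free edge to the hinge; y along the hinge; z up. The lid reaches 156 mm to -x, 75 mm either side in y. A hub, 56 mm across, 40 mm high, stands 37 mm beyond the hinge.
- fastener (a joint): Turn (rad) of the aluminium fastener disc in the lid: 0 unlocked, slot parallel to the hinge; grows clockwise seen from above; hard stop at 1.571 = locked, slot in line with the two white marks on the black collar. Starts at 0 to 0.2. Friction about 0.12 N m; stays where it is left.
- slot (a point): Centre of the slot's floor, on the fastener's axis; x along the slot, z out of the lid. Disc 54 mm across, in a black collar of 72 mm outer diameter, flush with it; both stand 11 mm above the lid. Slot 8 mm wide, 9 mm deep, right across the disc. Axis 110 mm from the hinge line, mid-width of the lid. Lid shut: slot floor 104 mm above the bench.
- key_grip (a point): Centre of the coin key's red grip (loose, 0.10 to 0.20 kg, 102 mm tall). Grip 64 mm along x, 24 mm thick along y, 56 mm tall, flat shoulders underneath; steel blade below: 40 mm wide along x, 4 mm thick (last 4 mm: 36 x 2.5 mm), 46 mm long; tip 74 mm below this point. z up. Grip across y from above. Same after a half turn.
- blade_tip (a point): Middle of the blade's lower edge, 74 mm below the grip's centre in the key's frame.
- stand_top (a point): Fixed key stand, left or right of the tester: two dark wood cheeks 90 mm long (x), 20 mm thick, tops 64 mm above the bench, 12 mm gap between them, open at the ends. Point: middle of the gap, level with the tops; x along the gap, z up. The key hangs with its blade in the gap, shoulders on the tops, key_grip then 28 mm above this point.
- hex_case: Bystander: black hex key case 150 x 90 x 28 mm, loose; origin at the centre of its underside.
- wing_a: Bystander: white toe wing, 40 x 80 x 27 mm, loose; origin at the centre of its underside.
- wing_b: Bystander: a second white toe wing of the same size, loose.
- gauge: Bystander: chrome depth gauge lying flat, 160 mm long along y, 70 mm at its foot, 17 mm high, loose; origin at the centre of its underside.
- grease: Bystander: small grease jar with a blue cap, 66 mm across, 60 mm high, loose; origin at the centre of its underside.

How it is judged:
By the outcome, as a careful person would: the job done as asked, in the order asked, and still so for the second after the job is handed in, with the robot touching nothing.
It also fails if it takes over 72 s, if anything falls off the work surface, if the arm or the gripper's body presses on something with over 40 N, if the wrist force passes 120 N, or if a joint passes its speed limit or range.

## Working session

There is one attempt and no reset: what is moved stays moved. The work goes in short steps, each a Python script; the robot and the scene stay as the last script left them, time stands still between calls to the robot, and variables do not carry over. Pictures are saved under pics/ and viewed, at most 10 in all, crops included, and the job is handed in when it is done.

```bash
ls; mkdir -p pics
python3 - <<'E'
from bench import manip, effector, viewer
import cv2
for n in("side","top"):
    im=viewer.get_image(n); cv2.imwrite(f"pics/{n}0.png",im[:,:,::-1]); print(n,viewer.get_calibration(n))
print(manip.current_clock(),manip.current_tcp_rot(),manip.grip_depth,manip.current_force())
E
```

```text
pics
side {'vfov': 45.48064429069159, 'cx': 321.5194547195337, 'cy': 235.8330973074954, 'dist_coeffs': array([-0.19029658,  0.        ,  0.        ,  0.        ,  0.        ]), 'eye': array([0.24613843, 1.02527596, 0.80824219]), 'attitude': array([-0.14379864,  0.86723898, -0.47143765,  0.07046315])}
top {'vfov': 42.08260468375043, 'cx': 321.0008502393562, 'cy': 242.76308922350094, 'dist_coeffs': array([0.03979189, 0.        , 0.        , 0.        , 0.        ]), 'eye': array([0.40683191, 0.00659761, 1.47532956]), 'attitude': array([ 0.71619739, -0.69576735,  0.03756324, -0.03947264])}
0.1 [ 9.83225907e-01  1.82389866e-01 -1.18245743e-04 -8.59058283e-04] 0.0188 [ 0.31375249  0.73372598 -0.04116577]
```

View pics/side0.png

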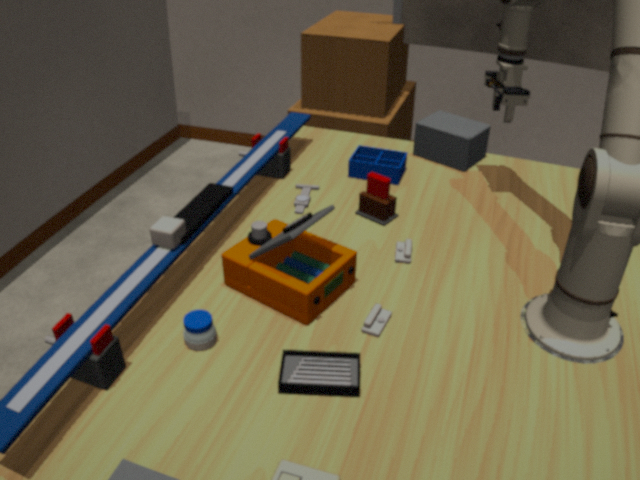

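View pics/top0.png

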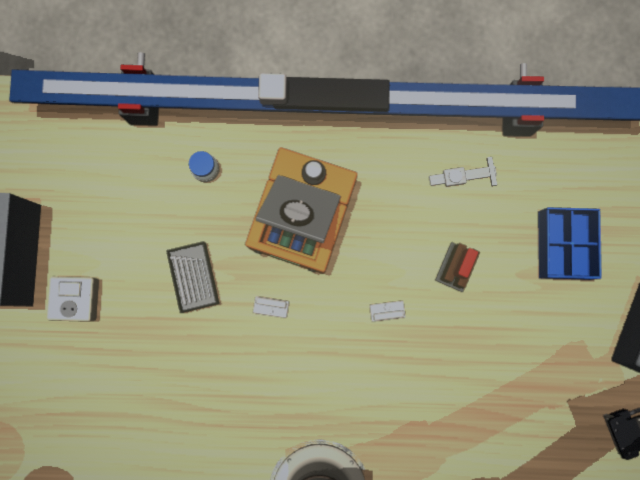

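The top view has the tester at about (302,210), with its hub at (314,172) on the far side and the lid's free edge toward the robot. The key stand is at (459,266). In the side view the key is at (378,187) and the lid is propped open. Next I'll look closer and take measurements.

```bash
cat > h.py <<'E'
from bench import manip, effector, viewer
import numpy as np, cv2
from scipy.spatial.transform import Rotation as R
def cam(n):
    c=viewer.get_calibration(n); f=240/np.tan(np.radians(c["vfov"])/2)
    K=np.array([[f,0,c["cx"]],[0,f,c["cy"]],[0,0,1]]); return K,c["dist_coeffs"],c["eye"],R.from_quat(c["attitude"]).as_matrix()
def rays(n,px):
    K,d,e,A=cam(n); u=cv2.undistortPoints(np.array(px,float).reshape(-1,1,2),K,d)[:,0]
    return e,np.c_[u,np.ones(len(u))]@A.T
def onz(n,px,z):
    e,r=rays(n,px); return e+r*((z-e[2])/r[:,2])[:,None]
def proj(n,P):
    K,d,e,A=cam(n); return cv2.projectPoints(np.array(P,float).reshape(-1,3),cv2.Rodrigues(A.T)[0],-A.T@e,K,d)[0][:,0]
def down(yaw):  # tool down; tool y axis (closing) at world angle yaw
    y=np.array([np.cos(yaw),np.sin(yaw),0]); z=np.array([0,0,-1.]); return R.from_matrix(np.c_[np.cross(y,z),y,z]).as_quat()
E
python3 - <<'E'
from h import *
t=cv2.imread("pics/top0.png"); s=cv2.imread("pics/side0.png")
o=np.zeros((600,800,3),np.uint8)
o[:,:540]=cv2.resize(t[140:290,235:370],None,fx=4,fy=4,interpolation=2)
o[:260,540:800]=cv2.resize(t[235:300,430:495],None,fx=4,fy=4,interpolation=2)
o[270:530,540:800]=cv2.resize(s[160:225,345:410],None,fx=4,fy=4,interpolation=2)
cv2.imwrite("pics/crop0.png",o)
for n,im in(("top",t),("side",s)):
    h=cv2.cvtColor(im,cv2.COLOR_BGR2HSV)
    for nm,m in(("red",((h[...,0]<5)|(h[...,0]>175))&(h[...,1]>180)&(h[...,2]>60)),("or",(h[...,0]>=6)&(h[...,0]<18)&(h[...,1]>200)&(h[...,2]>100))):
        cs,_=cv2.findContours(m.astype(np.uint8),0,2)
        for c in cs:
            if cv2.contourArea(c)>60: print(n,nm,cv2.contourArea(c),[np.round(v,1) for v in cv2.minAreaRect(c)],cv2.approxPolyDP(c,4,True)[:,0].tolist())
E
```

```text
top red 70.0 [array([129.5, 107. ]), array([ 4., 21.]), np.float64(90.0)] [[119, 105], [140, 108]]
top red 72.0 [array([132.,  68.]), array([ 4., 20.]), np.float64(90.0)] [[122, 66], [142, 70]]
side red 119.5 [array([ 98.3, 337.8]), array([10., 30.]), np.float64(27.5)] [[108, 326], [91, 341], [95, 353], [95, 343]]
side red 99.5 [array([ 60.4, 324.2]), array([ 8.3, 26.4]), np.float64(33.0)] [[69, 314], [53, 328], [56, 337]]
side red 377.5 [array([377.3, 185.1]), array([24. , 20.9]), np.float64(18.4)] [[369, 174], [368, 192], [385, 198], [389, 179]]
side or 538.0 [array([288.6, 274.3]), array([ 41.6, 133. ]), np.float64(89.6)] [[355, 253], [305, 293], [250, 267], [255, 262], [290, 278], [270, 266], [222, 257], [307, 295]]
side or 201.5 [array([323.2, 243.5]), array([44.4, 18. ]), np.float64(46.9)] [[302, 233], [339, 255], [331, 265], [344, 254], [332, 248], [336, 244]]
```

View pics/crop0.png

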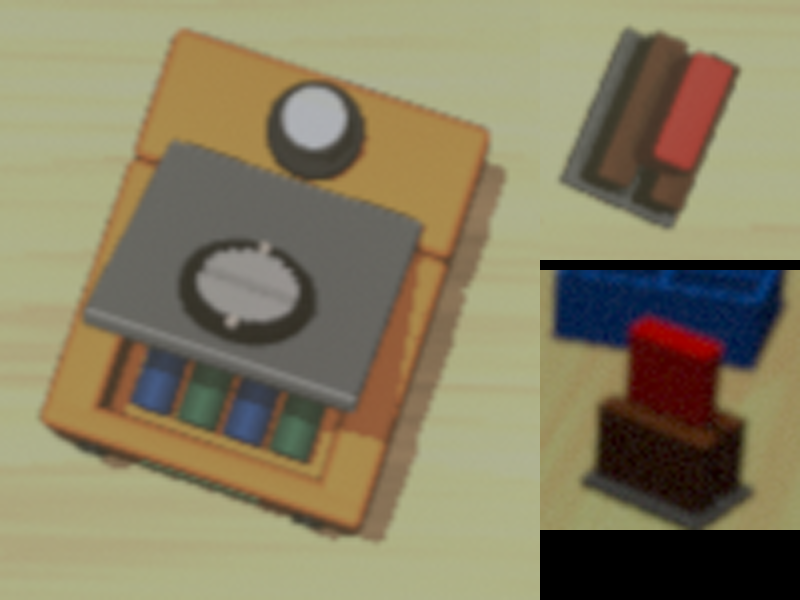

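In the crop, the tester's top face has corners at about (183,30), (487,130), (362,527) and (42,418). The lid lies over it, with the slot near parallel to the hinge and the white marks at (265,247) and (232,321). The red grip's top face is centred at about (697,112).

Run:
```python
from h import *
c=lambda p,o=(235,140):(np.array(p,float)+.5)/4-.5+np.array(o)
q=onz("top",c([(183,30),(487,130),(362,527),(42,418)]),.09)
print("corners",q.round(4)); print("sides",np.linalg.norm(q-np.roll(q,-1,0),axis=1))
ctr=q.mean(0); xa=(q[0]+q[1]-q[2]-q[3])[:2]; yaw=np.arctan2(xa[1],xa[0]); ya=(q[0]-q[1]); print("ctr",ctr,"yaw",yaw,np.arctan2(ya[0],-ya[1])*-1, np.arctan2(ya[1],ya[0])-np.pi/2)
k=onz("top",c([(315,131)]),.09);print("hub base-ish",k, "top",onz("top",c([(314,118)]),.13))
t=cv2.imread("pics/top0.png").astype(int); b,g,r=t[...,0],t[...,1],t[...,2]
m=(r>110)&(g<95)&(b<95); m[:235]=0;m[300:]=0;m[:,:430]=0;m[:,495:]=0
cs,_=cv2.findContours(m.astype(np.uint8),0,2); cc=max(cs,key=cv2.contourArea); rc=cv2.minAreaRect(cc);print(rc)
P=onz("top",cv2.boxPoints(rc),.12);print("key",P.round(4),P.mean(0))
print("sides",np.linalg.norm(P-np.roll(P,-1,0),axis=1))
l=max([(P[1]-P[0]),(P[2]-P[1])],key=np.linalg.norm); print("keyyaw",np.arctan2(l[1],l[0]))
print("in side px",proj("side",P))
# grey base plate of stand, brown
e=onz("top",c([(630,28),(563,180),(672,226)],(430-135,235)),.0);print("base",e)
```

```text
corners [[ 0.774   0.111   0.09  ]
 [ 0.7212 -0.0627  0.09  ]
 [ 0.4947  0.0015  0.09  ]
 [ 0.5504  0.1818  0.09  ]]
sides [0.18158629 0.23546176 0.1886499  0.23446318]
ctr [0.63506888 0.05790529 0.09      ] yaw -0.29134570633417484 -2.8468759885474917 -0.29471666504230143
hub base-ish [[0.71786557 0.03442067 0.09      ]] top [[0.71612901 0.03438564 0.13      ]]
((468.3135986328125, 262.54736328125), (11.923078536987305, 28.615388870239258), 22.61986541748047)
key [[ 0.4967 -0.285   0.12  ]
 [ 0.555  -0.3086  0.12  ]
 [ 0.5456 -0.3325  0.12  ]
 [ 0.4874 -0.3088  0.12  ]] [ 0.52116963 -0.30873509  0.12      ]
sides [0.06288751 0.02561779 0.06281586 0.02550709]
keyyaw -0.38450143911467416
in side px [[385.6425321  180.99885897]
 [366.27973455 173.61664956]
 [371.86144292 170.40353347]
 [391.06754961 177.64167391]]
base [[ 0.5799143  -0.29823143  0.        ]
 [ 0.48853384 -0.25937643  0.        ]
 [ 0.46340215 -0.32348328  0.        ]]
```

```bash
cat >> h.py <<'E'
YAW=-0.293; XA=np.array([np.cos(YAW),np.sin(YAW),0]); YA=np.array([-np.sin(YAW),np.cos(YAW),0]); HINGE=np.array([.676,.0455,0])
def at(p,z): return [p[0],p[1],z]
E
python3 - <<'E'
from h import *
effector.close(10)
p=HINGE-.085*XA-.055*YA
x=manip.current_tool_pos(); manip.servo_line(at(x,.29),vel=.3)
q=min((manip.solve_ik(at(p,.27),down(YAW+k)) for k in(0,np.pi)),key=lambda v:9 if v is None else abs(v[6]))
print(q); manip.movej(q); print(manip.current_tool_pos(),manip.current_clock())
f0=manip.current_force(); print(f0)
z=.23; manip.servo_line(at(p,z),vel=.15)
while z>.096:
    z-=.004 if z>.112 else .002
    manip.servo_line(at(p,z),vel=.08); f=(manip.current_force()-f0)[2]; print(round(z,3),round(f,1),end='; ')
    if f>(14 if z<.115 else 35): break
print(manip.current_tool_pos(),manip.current_clock())
manip.servo_line(at(p,.2),vel=.25)
cv2.imwrite("pics/top1.png",viewer.get_image("top")[:,:,::-1]);cv2.imwrite("pics/side1.png",viewer.get_image("side")[:,:,::-1]); print(manip.current_clock())
E
```

```text
[ 0.75543052  0.55011559 -1.15820479  1.67081532  0.52476794  1.27269902
 -0.80241586]
[0.57893632 0.01583746 0.2697787 ] 4.4167
[ 0.4081616  -0.18500687  0.81053314]
0.226 -1.2; 0.222 -1.1; 0.218 -0.8; 0.214 -0.3; 0.21 -0.8; 0.206 -0.8; 0.202 -0.7; 0.198 -0.8; 0.194 -1.8; 0.19 -1.2; 0.186 -1.0; 0.182 -0.8; 0.178 -0.5; 0.174 -0.7; 0.17 -0.3; 0.166 -0.8; 0.162 0.1; 0.158 -0.5; 0.154 -0.2; 0.15 -0.3; 0.146 -0.1; 0.142 -1.5; 0.138 -0.8; 0.134 -0.7; 0.13 -1.0; 0.126 -1.7; 0.122 -0.7; 0.118 -0.4; 0.114 -0.6; 0.11 -1.2; 0.108 -1.0; 0.106 -0.6; 0.104 -1.2; 0.102 3.8; 0.1 18.5; [0.57885511 0.01741906 0.10204166] 13.5833
14.2333
```

Run:
```python
from h import *
t=cv2.imread("pics/top1.png"); s=cv2.imread("pics/side1.png")
o=np.zeros((600,800,3),np.uint8)
o[:,:400]=cv2.resize(t[140:290,250:350],None,fx=4,fy=4,interpolation=2)
o[:,400:]=cv2.resize(s[180:330,240:340],None,fx=4,fy=4,interpolation=2)
cv2.imwrite("pics/crop1.png",o)
```

```text
(no output)
```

View pics/crop1.png

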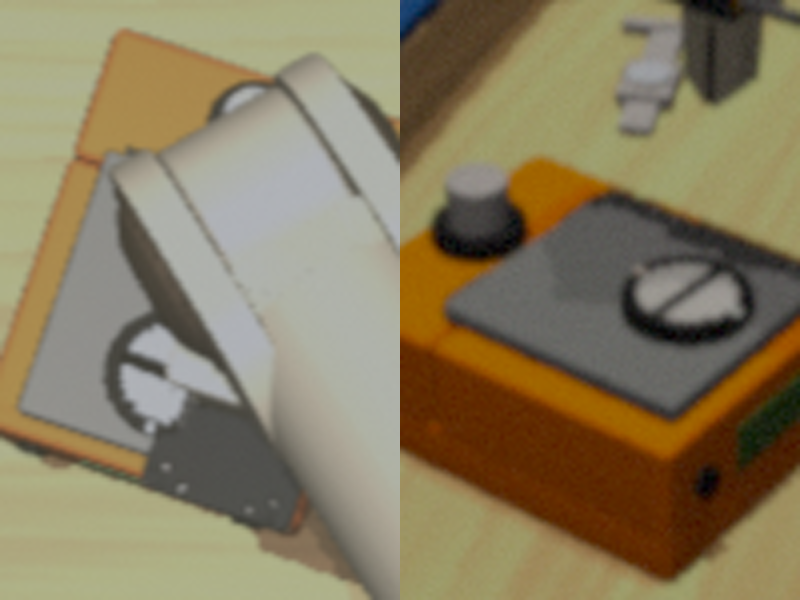

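The lid is shut: it now lies flush in both views, with the slot still near parallel to the hinge. Next I'll move over the key, photograph the uncovered tester, and compare wrist options for the quarter turn.

Run:
```python
from h import *
KY=-.3845; K=np.array([.5212,-.3087,0]); S=HINGE-.11*XA
q0=manip.current_q()
for y in(KY+np.pi/2,KY-np.pi/2):
    print("grasp",y.__round__(2),np.round(manip.solve_ik(at(K,.2),down(y)),2))
for k in(0,np.pi):
    for d in(.1,-.2,-.6,-1,-1.4,-1.62):
        q=manip.solve_ik(at(S,.16),down(YAW+k+d)); print(k,d,None if q is None else np.round(q,2))
effector.open_jaws()
qs=[manip.solve_ik(at(K,.2),down(KY+s*np.pi/2)) for s in(1,-1)]
q=min([q for q in qs if q is not None],key=lambda q:np.abs(q-q0).max())
manip.servo_line(at(manip.current_tool_pos(),.26),vel=.3)
manip.movej(q); print(manip.current_clock(),manip.current_tool_pos())
cv2.imwrite("pics/top2.png",viewer.get_image("top")[:,:,::-1]);cv2.imwrite("pics/side2.png",viewer.get_image("side")[:,:,::-1])
t=cv2.imread("pics/top2.png"); s=cv2.imread("pics/side2.png")
o=np.zeros((600,800,3),np.uint8)
o[:,:400]=cv2.resize(t[185:260,275:325],None,fx=8,fy=8,interpolation=2)
o[:400,400:]=cv2.resize(s[230:280,385-95:340],None,fx=8,fy=8,interpolation=2)
cv2.imwrite("pics/crop2.png",o)
```

```text
grasp 1.19 [ 1.36  0.89 -1.4   1.68  0.89  1.37  1.  ]
grasp -1.96 [ 1.05  0.52 -0.75  1.69  0.4   1.09 -1.78]
0 0.1 [ 0.6   0.67 -1.08  1.79  0.66  1.1  -0.91]
0 -0.2 [ 0.56  0.63 -1.01  1.79  0.61  1.07 -1.17]
0 -0.6 [ 0.51  0.59 -0.93  1.79  0.54  1.04 -1.52]
0 -1 [ 0.45  0.55 -0.84  1.79  0.48  1.01 -1.87]
0 -1.4 [ 0.39  0.52 -0.75  1.79  0.42  0.99 -2.22]
0 -1.62 [ 0.36  0.51 -0.7   1.8   0.39  0.98 -2.41]
3.141592653589793 0.1 [ 0.7   0.82 -1.3   1.79  0.85  1.23  2.09]
3.141592653589793 -0.2 [ 0.75  1.03 -1.52  1.79  1.05  1.42  1.66]
3.141592653589793 -0.6 [ 0.74  1.   -1.49  1.79  1.02  1.39  1.28]
3.141592653589793 -1 [ 0.74  0.97 -1.45  1.79  0.99  1.36  0.9 ]
3.141592653589793 -1.4 [ 0.72  0.9  -1.39  1.79  0.93  1.3   0.54]
3.141592653589793 -1.62 [ 0.71  0.87 -1.35  1.79  0.9   1.27  0.34]
17.3167 [ 0.52184869 -0.30675687  0.19981641]
```

View pics/crop2.png

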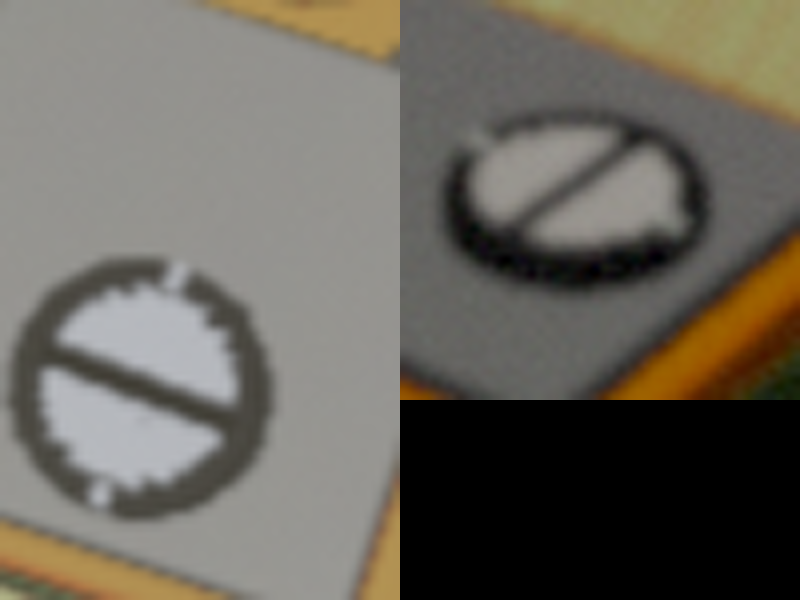

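In the top crop the collar is centred at about (140,386), the white marks are at (178,276) and (100,493), and the slot runs from (50,352) to (238,420). So the fastener is still near 0. I'll compute that exactly and grasp the key.

Run:
```python
from h import *
t=cv2.imread("pics/top2.png"); g=cv2.cvtColor(t,cv2.COLOR_BGR2GRAY)
c=lambda p,o=(275,185):(np.array(p,float)+.5)/8-.5+np.array(o)
W=onz("top",c([(178,276),(100,493)]),.113); m=W.mean(0); d=W[0]-W[1]; print("marks",m,np.linalg.norm(d),np.arctan2(d[1],d[0]))
G=cv2.resize(g[185:260,275:325],None,fx=8,fy=8,interpolation=cv2.INTER_CUBIC)
v,u=np.nonzero(G<115); P=onz("top",c(np.c_[u,v]),.113)
sel=np.linalg.norm((P-m)[:,:2],axis=1)<.042; cs=cv2.minEnclosingCircle(P[sel][:,:2].astype(np.float32)*1000);print("collar",cs)
s=P[np.linalg.norm((P-m)[:,:2],axis=1)<.021]; print(len(s)); L=cv2.fitLine(s[:,:2].astype(np.float32),2,0,.01,.01).ravel(); print("slot",L,np.arctan(L[1]/L[0]))
# side view check of disc centre
s=cv2.imread("pics/side2.png");print(proj("side",at(m,.113)))
print(manip.current_q().round(2))
# grasp
manip.servo_line([.5212,-.3087,.075],vel=.15); effector.close(50)
print(manip.current_finger_gap(),manip.current_gripper_force(),manip.current_tool_pos(),manip.current_clock())
```

```text
marks [0.57650497 0.07700323 0.113     ] 0.06375893645369742 -0.309140160605343
collar ((575.0260620117188, 76.51988983154297), 37.353271484375)
3735
slot [0.33493006 0.942243   0.57586557 0.07721688] 1.2292652
[[310.6380342  252.05826294]]
[ 1.04  0.52 -0.76  1.69  0.4   1.09 -1.78]
0.023830036653817603 49.99983072280884 [ 0.5212047  -0.30861708  0.07494497] 19.4583
```

```bash
cat >> h.py <<'E'
S=np.array([.5757,.0770,0]); TY=1.235-np.pi/2
def saveside(n,u0,u1,v0,v1,k,name):
    cv2.imwrite(name,cv2.resize(viewer.get_image(n)[v0:v1,u0:u1,::-1],None,fx=k,fy=k,interpolation=2))
E
python3 - <<'E'
from h import *
manip.servo_line(at(manip.current_tool_pos(),.15),vel=.12); print(manip.current_finger_gap(),manip.current_force())
manip.servo_line(at(manip.current_tool_pos(),.25),vel=.3)
q=manip.solve_ik(at(S,.25),down(TY)); print(q.round(2)); manip.movej(q)
manip.servo_line(at(S,.177),ori=down(TY),vel=.15); manip.sleep(.2)
p=manip.current_tool_pos();print(p,manip.current_force(),manip.current_wrist_torque(),manip.current_clock())
saveside("side",280,345,210,280,8,"pics/hover.png")
a=p-[0,0,.057]; r=R.from_quat(manip.current_tcp_rot()).as_matrix(); kx=r[:,0]
print(kx,"tip ends px in crop",(proj("side",[a-.018*kx,a,a+.018*kx])-[280,210])*8)
print("slot line on disc",(proj("side",[at(S,.113)+s*np.array([np.cos(1.235),np.sin(1.235),0]) for s in(-.027,0,.027)])-[280,210])*8)
E
```

```text
0.023731460415375258 [ 0.46696318  0.8968245  -1.79923462]
[ 0.65  0.58 -1.16  1.69  0.56  1.25 -0.97]
[0.57649599 0.0772497  0.17820692] [-1.09059918  0.14522173 -0.48270145] [-0.01022403 -0.06484765 -0.005142  ] 23.0
[3.29655430e-01 9.44101141e-01 5.77117338e-04] tip ends px in crop [[286.78201979 282.02764081]
 [244.91697861 311.55243249]
 [202.23036806 341.65449644]]
slot line on disc [[310.17045848 292.70233853]
 [247.9590403  337.03479827]
 [183.91700161 382.6639778 ]]
```

View pics/hover.png

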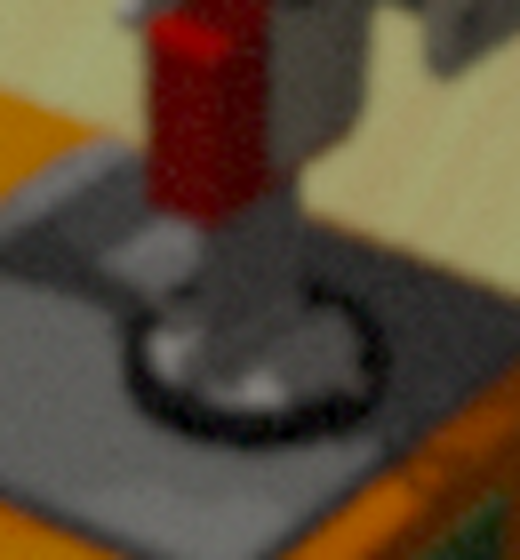

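The blade hovers over the disc, with its tip running from about (205,362) to (305,300) in the crop. That is in line with the slot to within a few mm, so I'll descend gently by feel and search across the slot if it lands on the disc.

Run:
```python
from h import *
A=np.array([np.cos(TY),np.sin(TY),0])  # across slot
f0=manip.current_force()
done=False
for o in(0,.0015,-.0015,.003,-.003,.0045,-.0045):
    p=S+o*A
    manip.servo_line(at(p,.175),vel=.1); z=.173
    while z>.158:
        z-=.002; manip.servo_line(at(p,z),vel=.06); f=manip.current_force()-f0
        if f[2]>5: break
    x=manip.current_tool_pos(); print(o,round(z,3),x.round(4),f.round(1),manip.current_clock())
    if x[2]<.1655: done=True;break
print(done,manip.current_wrist_torque().round(3))
```

```text
0 0.159 [0.5758 0.0772 0.1606] [-3.5 -1.  12.7] 25.05
True [-0.486  1.127  0.078]
```

The blade is in the slot with its tip at 0.104, the floor height. Now I'll turn it clockwise while watching the moment.

Run:
```python
from h import *
manip.servo_line(at(S,.161),vel=.05)
print(manip.current_force().round(1),manip.current_wrist_torque().round(3))
d=0
while d>-1.80:
    d-=.12 if d>-1.3 else .03
    q=manip.solve_ik(at(S,.161),down(TY+d))
    if q is None or q[6]<-2.54: print("limit",d,q);break
    manip.movej(q); T=manip.current_wrist_torque(); print(round(d,2),T.round(2),manip.current_force().round(1))
    if abs(T[2])>.6 and d<-1.4: break
x=manip.current_tool_pos();r=R.from_quat(manip.current_tcp_rot()).as_matrix(); print(x,np.arctan2(r[1,1],r[0,1]),manip.current_q().round(2),manip.current_clock())
```

```text
[ 0.1  0.6 -0.5] [ 0.003 -0.15   0.034]
-0.12 [-0.06 -0.19 -0.01] [ 1.  -0.2  0.3]
-0.24 [-0.12 -0.31 -0.01] [ 0.5 -0.8 -0.6]
-0.36 [-0.16 -0.33  0.04] [ 1.7 -0.2 -0.4]
-0.48 [-0.15 -0.34  0.01] [1.1 0.  0.2]
-0.6 [-0.17 -0.34  0.03] [ 0.6 -0.6 -0.6]
-0.72 [-0.17 -0.31  0.08] [ 0.6 -0.9 -0.9]
-0.84 [-0.21 -0.23  0.04] [ 0.8 -1.1 -0.7]
-0.96 [-0.23 -0.2   0.05] [ 0.6 -1.  -0.6]
-1.08 [-0.14 -0.12 -0.06] [ 1.  -1.7 -1. ]
-1.2 [-0.1  -0.1  -0.01] [ 0.6 -1.2 -0.7]
-1.32 [-0.05 -0.03 -0.  ] [-0.1 -0.5 -1.5]
-1.35 [0.   0.01 0.13] [-0.6 -0.1 -0.5]
-1.38 [0.09 0.06 0.07] [-1.   0.8 -0. ]
-1.41 [0.18 0.12 0.08] [-1.3  0.4 -1.8]
-1.44 [0.18 0.12 0.09] [-0.   0.9 -1.8]
-1.47 [0.24 0.09 0.03] [-0.   1.4 -1.6]
-1.5 [0.31 0.11 0.05] [-0.8  0.2 -1.6]
-1.53 [0.38 0.15 0.04] [-0.7  1.5 -2.1]
-1.56 [0.45 0.15 0.1 ] [-1.1  1.5 -1.9]
-1.59 [0.56 0.2  0.05] [-0.7  1.4 -2.3]
-1.62 [ 0.6   0.16 -0.  ] [-1.2  1.1 -2.8]
-1.65 [0.66 0.2  0.13] [-1.1  2.2 -2.4]
-1.68 [0.73 0.15 0.45] [-0.5  2.2 -2.9]
-1.71 [0.74 0.15 0.85] [ 0.3  2.7 -3.2]
[0.5756811  0.07728178 0.16101754] -2.0438283521583465 [ 0.33  0.5  -0.66  1.78  0.36  0.98 -2.52] 31.3
```

The moment rises sharply, so the stop is reached. I'll ease back within the play, lift out and go above the stand, then check the slot and the key.

Run:
```python
from h import *
manip.movej(manip.solve_ik(at(S,.161),down(TY-1.63))); print(manip.current_wrist_torque().round(2))
manip.servo_line(at(S,.20),vel=.1); manip.servo_line(at(S,.25),vel=.25)
K=[.5212,-.3087]; o=down(-.3845-np.pi/2)
manip.movej(manip.solve_ik(at(K,.25),o)); manip.servo_line(at(K,.14),ori=o,vel=.2); manip.sleep(.2)
print(manip.current_tool_pos(),manip.current_finger_gap(),manip.current_clock())
t=viewer.get_image("top")[:,:,::-1]; s=viewer.get_image("side")[:,:,::-1]; cv2.imwrite("pics/t3.png",t)
f=np.zeros((600,800,3),np.uint8); f[:,:400]=cv2.resize(t[200:260,270:310],None,fx=10,fy=10,interpolation=2); f[:,400:]=cv2.resize(s[150:225,350:400],None,fx=8,fy=8,interpolation=2)
cv2.imwrite("pics/crop3.png",f)
g=cv2.cvtColor(t,cv2.COLOR_BGR2GRAY); G=cv2.resize(g[200:260,270:310],None,fx=10,fy=10,interpolation=2)
v,u=np.nonzero(G<115); P=onz("top",np.c_[(u+.5)/10-.5+270,(v+.5)/10-.5+200],.113); q=P[np.linalg.norm((P-S)[:,:2],axis=1)<.021]
L=cv2.fitLine(q[:,:2].astype(np.float32),2,0,.01,.01).ravel(); print("slot",np.arctan2(L[1],L[0]),"marks -.309")
```

```text
[0.61 0.11 0.01]
[ 0.52238499 -0.30913158  0.14172916] 0.023705164753703954 34.7917
slot -0.29659525 marks -.309
```

View pics/crop3.png

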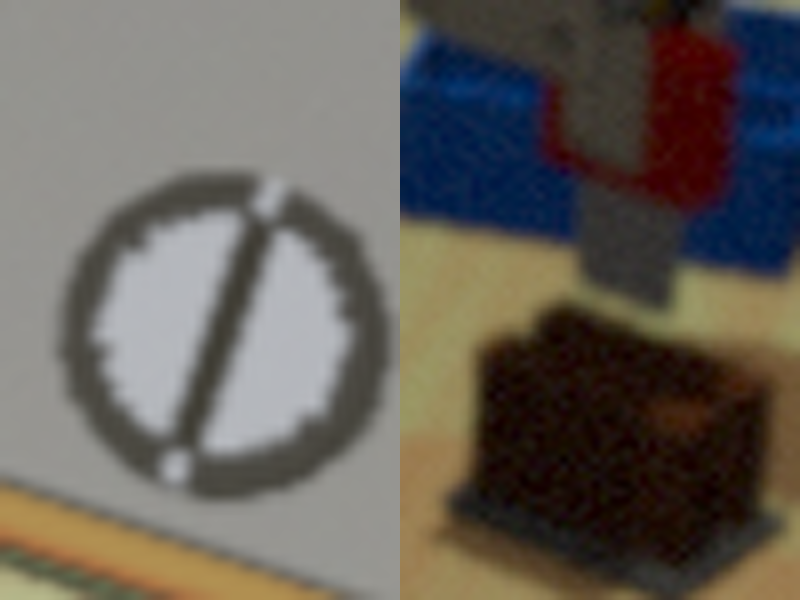

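The slot at (222,330) lines up with both white marks, at (270,195) and (176,468), so the fastener is locked. The key hangs upright over the stand gap. Now I'll lower it in by feel.

Run:
```python
from h import *
K=[.5212,-.3087]
f0=manip.current_force(); z=.124; manip.servo_line(at(K,z),vel=.1); ok=True
while z>.074:
    z-=.005 if z>.083 else .001
    manip.servo_line(at(K,z),vel=.08); f=manip.current_force()-f0
    if f[2]>6: break
x=manip.current_tool_pos(); print(round(z,3),x,f.round(1),manip.current_clock())
if x[2]<.08:
    effector.open_jaws(); manip.sleep(.2); manip.servo_line(at(K,.25),vel=.15)
    manip.movej([1.467,.501,-.427,1.55,.221,1.138,-.21])
    t=viewer.get_image("top")[:,:,::-1]; s=viewer.get_image("side")[:,:,::-1]; cv2.imwrite("pics/t4.png",t)
    f=np.zeros((600,800,3),np.uint8); f[:,:400]=cv2.resize(t[228:303,435:485],None,fx=8,fy=8,interpolation=2); f[:,400:]=cv2.resize(s[150:225,350:400],None,fx=8,fy=8,interpolation=2)
    cv2.imwrite("pics/crop4.png",f); print(manip.current_clock())
    b,g,r=[t[...,i].astype(int) for i in range(3)]
    m=(r>110)&(g<95)&(b<95); m[:235]=0;m[300:]=0;m[:,:430]=0;m[:,495:]=0
    cs,_=cv2.findContours(m.astype(np.uint8),0,2); print(cv2.minAreaRect(max(cs,key=cv2.contourArea)),"was (468.3,262.5) 11.9x28.6 22.6")
    d=np.abs(t.astype(int)-cv2.imread("pics/top0.png")).max(2)
    for n,(u0,u1,v0,v1) in dict(hex=(160,225,235,320),wa=(245,295,290,325),wb=(360,412,293,328),gauge=(420,505,150,195),grease=(180,225,145,190)).items(): print(n,(d[v0:v1,u0:u1]>50).sum())
```

```text
0.074 [ 0.52120616 -0.30868641  0.07492248] [-2.1  1.1  7.9] 38.7
43.025
((468.32843017578125, 262.5118408203125), (11.307693481445312, 28.53846549987793), 22.61986541748047) was (468.3,262.5) 11.9x28.6 22.6
hex 0
wa 0
wb 0
gauge 0
grease 0
```

View pics/crop4.png

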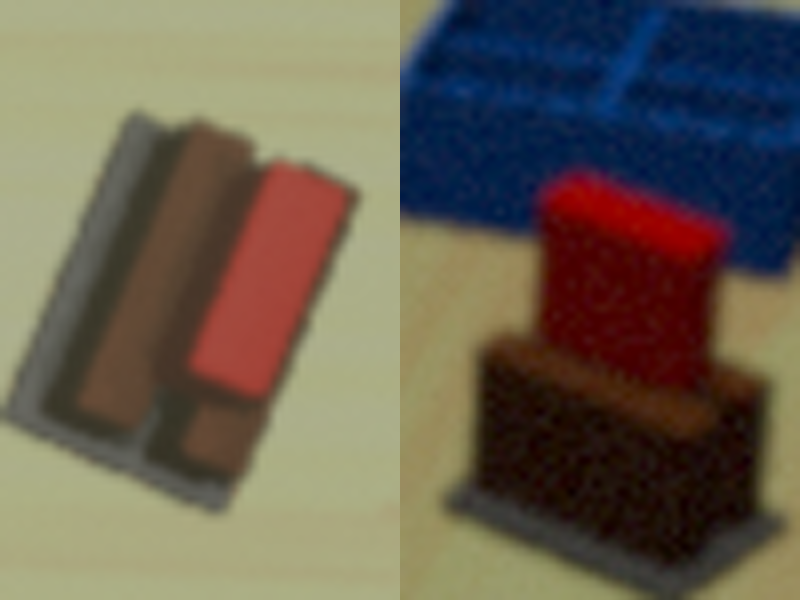

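The key is back upright in its stand, with the grip's top at pixel (468.3,262.5) as it was at the start. The bystanders show no change between the first and last pictures.

```bash
python3 -c "
from bench import manip
print(manip.hand_in())"
```

```text
the job is handed in; nothing more can be done
None
```

I handed the job in at about 43 s: the lid is shut, the fastener is turned to its stop with the slot on the white marks, the key is back upright in its stand, and the other loose things are where they were.

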